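# Slip and wedge a two-part candle mould shut

## Task

Close the springy candle mould: stand wooden slips from the rack upright in the gap between the green end stop and the brass slope of the sliding mould half, as many as leave room for the orange wedge, then push the wedge down between the last slip and the slope until the mould is fully shut and the stack feels tight, the wedge well down in the gap but not resting on the bottom. Finish while still holding the wedge down firmly with the gripper, and leave the two jars and the brass tin alone.

Things in the scene. Friction and masses are not known exactly. Their poses are not given: they have to be found in the camera images.
- mould: fixed steel plate 140x215x8 mm with a two-part aluminium mould. Origin on the table; plate y -120 to 95, top z 8. Fixed half y 35 to 94; seam at y 35; towards -y follow sliding half, gap, end stop, each 110 mm long in x (centred on x 0), tops at z 58 (50 above plate). Slips and wedge stand on end in the gap near x 0, their 50 mm width along mould x
- jaw (a joint): sliding mould half: 0 = shut; a spring (about 3 N, 4 N when shut) pushes it open, towards the mould's -y, to its stop at 0.006 m
- jaw_back (a point): middle of the bottom edge of the sliding half's brass back, at plate-top height (mould y -35 mm when shut); moves with it. Going up, the brass face leans away from the end stop by 0.42 mm per mm, like the wedge, so the gap is 21 mm wider at its top than at its bottom
- stop_face (a point): middle of the foot of the green end stop's upright face (gap side, facing mould +y), at plate-top height. Fixed; its place differs each time: bottom gap to jaw_back with the mould shut is 17 to 36 mm. A slip takes 12 mm; the wedge's foot ends (16 mm - rest of that gap)/0.42 above the plate. One slip suits a shut gap under about 26 mm, two above
- slip1: loose beechwood slip, 50 (x) x 12 (y) x 85 (z) mm, 45 g, standing upright in a slot of the rack. Origin: centre of its foot
- slip2: another slip, same as slip1
- slip3: another slip, same as slip1 (one or two slips stay in the rack as spares)
- wedge: loose orange wedge with a steel back, 85 tall, 50 mm wide in x, 110 to 180 g, foot down in the rack. Origin: foot height, below the grip head's centre. Head: 50 (x) x 20 (y) mm, z 49 to 85. Flat steel face at y -18 goes against the slips; the other face slopes from y -2 (z 0) to y +19 (z 50) and goes against the brass. Driving takes 5 to 15 N until shut, then force climbs; 20 N is a firm hold
- rack: fixed wooden rack 80 (x) x 190 (y) x 32 (z) mm. Origin: centre of underside. Slots at y -71, -31, +9 hold the slips, at +60 the wedge; their feet are 10 mm above the table, slots 22 mm deep. Rack and mould stand one left, one right, either way round, y axes within 0.5 rad of each other
- jar1: amber candle jar, 70 mm across, 67 mm tall, loose bystander. Origin: centre of its underside
- jar2: another amber candle jar, same size, loose bystander
- tin: brass wick tin, 52 mm across, 50 mm tall, loose bystander. Origin: centre of its underside
Mind the look-alikes: they are no part of the job. Leave any blue look-alike of the slip2 alone.

How it is judged:
By the outcome, as a careful person would: the job done as asked, in the order asked, and still so for the second after the job is handed in, while the arm keeps its last pose, push and grip.
It also fails if it takes over 72 s, if anything falls off the work surface, if the arm or the gripper's body presses on something with over 40 N, if the wrist force passes 120 N, or if a joint passes its speed limit or range.

## Robot

A 6-joint arm with a two-finger parallel gripper is mounted at the origin on the work surface. World frame = base frame: x ahead of the robot, y to its left, z up, the work surface at z = 0. Lengths are in m, angles in rad, forces in N, time in s.
With the tool pointing down it reaches from about 0.35 to 0.975 m from the base axis. Payload 4.9 kg.
Tool frame: the origin (TCP) lies on the centre line of the jaws, within the pads' length; the fingertips stand 8 mm ahead of it and the grasp point (between the pads) lies 11 mm behind it; z points along the fingers, y is the direction in which the jaws open and shut (so a half turn about z gives the same grasp; the last joint's range is limited). The gripper opens to 85 mm and grips with 20 to 120 N. Pads are 22 mm wide; open, the fingers measure 114 mm over their backs; the gripper's body (76 mm by 85 mm) begins 54 mm behind the grasp point. The pads swing forward as they close: fully open they stand 13 mm farther back than shut.
Start: joints at [1.089, 0.053, 1.613, -0, 1.476, -0.119], TCP at [0.222, 0.584, 0.239] pointing down, gripper open.
Joint ranges: [-3.01, 3.01], [-1.01, 2.22], [0.06, 2.58], [-1.02, 4.17], [0.09, 2.62], [-3.14, 3.14]. Speed limits (rad/s): [2.57, 2.57, 3.14, 3.14, 3.14, 3.14].

## Interface

Orientations are given as a rotation vector (axis times angle).
In Python, from station import get_obs, get_image, calibration, finish_job gives the robot as it stands. The module is installed in compiled form; this text tells all that it offers.
- The arm moves only by the shell command python3 -m jog 'ROWS' [FORCE]. ROWS is JSON, a list of rows, each a list of 7 numbers: the shift along the tool's x, y, z in cm, then the turn, a rotation vector about the tool's x, y, z in rad, then the closure in counts, from 0 (fully open) to 255 (shut). In form: [[dx, dy, dz, ax, ay, az, jaw], ...]. A call has 1 to 8 rows; each row is the pose to reach, as a shift and turn from the pose measured when the call began, along the tool's axes at that moment; what a row does not reach only later rows make up. A row lasts 1/12 s, in which the tool goes at most 41.7 mm and 7.16 degrees, less where a joint would pass 70% of its speed; a pose out of reach is approached as far as the arm can. A call with a gripper value outside its range is refused whole. The fingers move at their own pace and stop on an object; FORCE is the grip in N (left out, the last holds). Time passes only in rows, so rows that repeat a pose let the fingers close. It gives the time, the measured TCP pose, the force and the opening at its end, in the units of the state.
- get_obs(): the state, without advancing time (a new reading comes with each control period).
- get_image(name): name is "scene" or "side" or "wrist"; returns the picture (384x512x3 uint8, red, green, blue); there is no depth.
- calibration(name): a dict with "vfov" (degrees; the focal length in pixels is half the picture's height over the tangent of half this angle, whatever the lens; pixels are square), "cx", "cy" (the principal point, pixels), "R" (3x3) and "t" (3): a world point X has camera coordinates R X + t. Camera axes: x right, y down, z forward; pixel columns grow to the right and rows downward; lengths in m; the calibration is good to about 2 mm. A picture is of the moment at which its call begins: read the wrist's pose just before it. calibration takes no time and is no camera call; for the wrist camera it gives the pose at the moment of the call.
- finish_job(): hands the job in, once; it reports no verdict.
The state is a dict: "t": time; "q": joint angles; "dq": joint speeds; "effort": joint torques, N m; "tool_pos": TCP position; "tool_rot": TCP orientation; "contact_force": force on the tool from outside, world axes, zero at the start; "wrist_torque": the same for the moment, N m; "opening": finger opening in m.
Only numpy, scipy, OpenCV 4.12 (cv2) and the standard library are available. Lean on these libraries where they do the work, as an engineer would, in place of code of your own. Each camera call takes 0.05 s, during which the arm holds its last target. There are 200 camera calls.

## Working session

There is one attempt and no reset: what is moved stays moved. The work goes in short steps, Python scripts to look and compute and a shell command to move; the robot and the scene stay as the last step left them, time stands still between calls to the robot, and variables do not carry over. Pictures are saved under pics/ and viewed, about 8 in all and at most 12, crops included, and the job is handed in when it is done.

```bash
mkdir -p pics; ls
python3 - <<'E'
from station import *
import cv2
o=get_obs();print(o)
for n in("scene","side","wrist"):
    c=calibration(n);print(n,{k:(v.round(4).tolist() if hasattr(v,'round') and not isinstance(v,float) else v) for k,v in c.items()})
    cv2.imwrite(f"pics/{n}0.png",get_image(n)[:,:,::-1])
a=cv2.imread("pics/scene0.png");b=cv2.imread("pics/side0.png")
E
```

```text
pics
{'t': 0.0, 'q': array([ 1.08904169e+00,  5.33770812e-02,  1.61433516e+00, -1.39103436e-05,
        1.47604086e+00, -1.18998730e-01]), 'dq': array([-1.01308820e-03, -6.21853547e-04, -1.05752907e-03, -1.18189075e-03,
        1.08401122e-04, -7.74326238e-05]), 'effort': array([-1.50266591e-03, -3.93675578e+01, -3.70175171e+01, -1.98447301e-04,
        7.03208192e-03,  3.59256358e-07]), 'tool_pos': array([0.22148842, 0.58375837, 0.23802591]), 'tool_rot': array([-0.5665812 , -3.08944116,  0.00324746]), 'contact_force': array([1.71265947, 0.54243592, 0.47773433]), 'wrist_torque': array([-0.00031662, -0.03960507, -0.03137372]), 'opening': 0.08538507468945912}
scene {'vfov': 50.189638609239616, 'cx': 251.63795919269495, 'cy': 194.4850808041235, 'R': [[0.4834, 0.8754, 0.0053], [0.7576, -0.4153, -0.5035], [-0.4386, 0.2474, -0.864]], 't': [-0.2768, -0.3855, 0.9889]}
side {'vfov': 43.98128131220146, 'cx': 263.9903423968487, 'cy': 189.43505069113908, 'R': [[0.6852, -0.7283, 0.0065], [-0.4992, -0.4761, -0.724], [0.5304, 0.4928, -0.6898]], 't': [-0.3648, 0.3075, 0.8081]}
wrist {'vfov': 67.69311744728657, 'cx': 253.65200673418792, 'cy': 194.10923491182166, 'R': [[0.3547, 0.935, -0.0014], [0.887, -0.3361, 0.3167], [0.2956, -0.1136, -0.9485]], 't': [-0.6242, -0.0404, 0.3796]}
```

View pics/scene0.png

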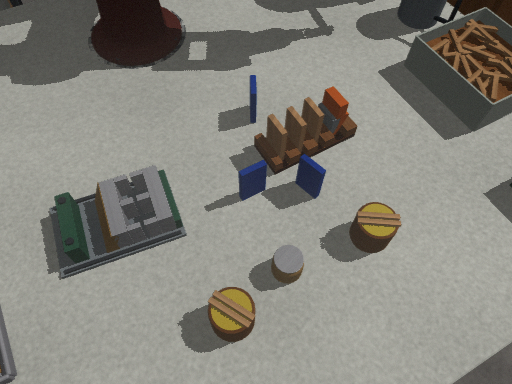

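View pics/side0.png

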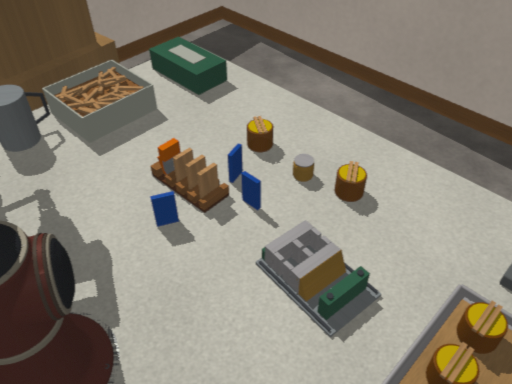

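The scene view shows the mould at (118,220), with the green stop at its left (70,225). The rack is at (305,130): three beech slips at (277,137), (296,127) and (313,117), and the orange wedge at (336,103). The blue look-alikes are at (253,98), (252,180) and (311,176). The jars are at (375,227) and (232,313), the tin at (288,263).

```bash
cat > h.py <<'E'
import numpy as np, cv2
from scipy.spatial.transform import Rotation as Rn
from station import *
def f(c): return 192/np.tan(np.radians(c["vfov"]/2))
def proj(c,P):
    p=np.atleast_2d(P)@np.array(c["R"]).T+c["t"]; return p[:,:2]/p[:,2:]*f(c)+[c["cx"],c["cy"]]
def ray(c,uv):
    R=np.array(c["R"]); d=R.T@np.array([(uv[0]-c["cx"])/f(c),(uv[1]-c["cy"])/f(c),1]); return -R.T@np.array(c["t"]),d
def onz(c,uv,z):
    o,d=ray(c,uv); return o+d*(z-o[2])/d[2]
def two(c1,u1,c2,u2):
    o,d=ray(c1,u1);p,e=ray(c2,u2); s=np.linalg.lstsq(np.c_[d,-e],p-o,rcond=None)[0]
    A,B=o+d*s[0],p+e*s[1]; return (A+B)/2,np.linalg.norm(A-B)
E
python3 - <<'E'
import cv2
a=cv2.imread("pics/scene0.png")
c1=cv2.resize(a[65:175,240:375],None,fx=4,fy=4,interpolation=cv2.INTER_CUBIC)
cv2.imwrite("pics/c_rack.png",c1)
c2=cv2.resize(a[155:280,40:195],None,fx=4,fy=4,interpolation=cv2.INTER_CUBIC)
cv2.imwrite("pics/c_mould.png",c2)
import numpy as np
w=np.zeros((504,800,3),np.uint8);
E
```

```text
(no output)
```

View pics/c_rack.png

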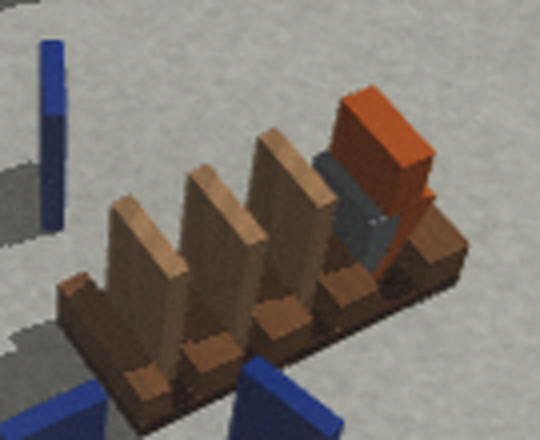

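View pics/c_mould.png

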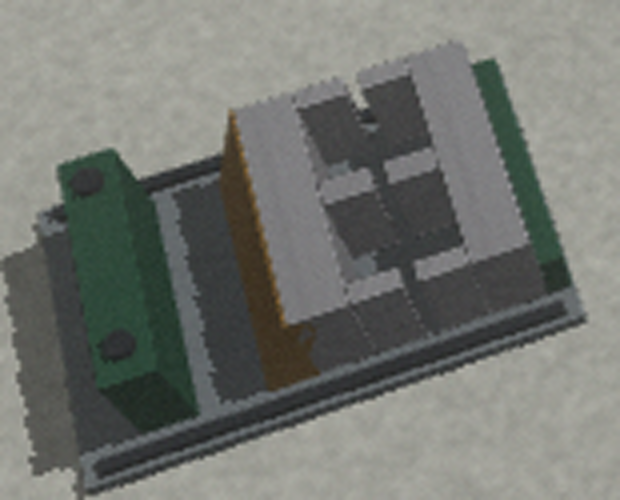

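The rack crop confirms it: the beech slip tops centre at crop (148,235), (226,202) and (296,168), and the wedge head at (387,127) with its steel face towards the slips. The mould crop shows the stop's gap-side top edge from (113,150) to (163,370), and the brass top edge from (233,110) to (285,325).

Run:
```python
from h import *
c=calibration("scene")
R=lambda u,v:((u+.5)/4-.5+240,(v+.5)/4-.5+65)
M=lambda u,v:((u+.5)/4-.5+40,(v+.5)/4-.5+155)
S=[onz(c,R(*p),.095) for p in[(148,235),(226,202),(296,168),(387,127)]]
for s in S: print("rack",s.round(4))
for a,b in zip(S,S[1:]): print("d",np.linalg.norm(b-a).round(4),np.degrees(np.arctan2(*(b-a)[[1,0]])).round(1))
n=["stopA","stopB","brassA","brassB","fixA","fixB"]
P=[onz(c,M(*p),.058) for p in[(113,150),(163,370),(233,110),(285,325),(460,42),(530,245)]]
for k,p in zip(n,P):print(k,p.round(4))
for i in(0,2,4):
    d=P[i+1]-P[i];print("len",np.linalg.norm(d).round(4),np.degrees(np.arctan2(d[1],d[0])).round(1))
for uv in[(85,495),(585,320)]:print("plate",onz(c,M(*uv),.0).round(4))
```

```text
rack [0.4649 0.1098 0.095 ]
rack [0.4653 0.1505 0.095 ]
rack [0.4634 0.1894 0.095 ]
rack [0.4626 0.2405 0.095 ]
d 0.0407 89.5
d 0.039 92.8
d 0.0511 91.0
stopA [ 0.3983 -0.2621  0.058 ]
stopB [ 0.5072 -0.2737  0.058 ]
brassA [ 0.4034 -0.211   0.058 ]
brassB [ 0.5117 -0.2251  0.058 ]
fixA [ 0.4174 -0.1114  0.058 ]
fixB [ 0.5257 -0.1245  0.058 ]
len 0.1095 -6.1
len 0.1092 -7.4
len 0.1091 -6.9
plate [ 0.5125 -0.3296  0.    ]
plate [ 0.5396 -0.1144  0.    ]
```

```bash
cat >> h.py <<'E'
def go(P,yaw):  # needed tool-frame shift (cm) and turn; yaw = direction of tool y in world (mod pi)
    o=get_obs(); T=Rn.from_rotvec(o["tool_rot"])
    best=None
    for k in(0,np.pi):
        a=yaw+k; y=np.array([np.cos(a),np.sin(a),0]);z=np.array([0,0,-1.]);G=Rn.from_matrix(np.c_[np.cross(y,z),y,z])
        r=(T.inv()*G).as_rotvec()
        if best is None or np.linalg.norm(r)<np.linalg.norm(best): best=r
    d=T.inv().apply(np.array(P)-o["tool_pos"])*100
    print("t",round(o["t"],2),"at",o["tool_pos"].round(4),"F",o["contact_force"].round(1),"open",round(o["opening"],4),"q6",o["q"][5].round(2))
    print("shift",d.round(2),"turn",best.round(3))
E
python3 - <<'E'
from h import *
c=calibration("scene"); a=cv2.imread("pics/scene0.png").astype(int)
m=((a[:,:,0]>80)&(a[:,:,0]>2*a[:,:,1])&(a[:,:,0]>2*a[:,:,2])).astype(np.uint8)
for k in cv2.findContours(m,0,2)[0]:
    if cv2.contourArea(k)>100:
        k=k[:,0]; print("blue",[ (tuple(int(i) for i in k[j]),onz(c,k[j],.085).round(3)[:2]) for j in(k[:,1].argmin(),k[:,0].argmin(),k[:,0].argmax())])
go([.4649,.1138,.20],np.radians(1.2))
E
```

```text
blue [((304, 154), array([0.539, 0.121])), ((301, 156), array([0.54 , 0.114])), ((325, 170), array([0.584, 0.135]))]
t 0.15 at [0.2216 0.5839 0.2383] F [ 0.9 -0.7 -0.4] open 0.0854 q6 -0.12
shift [-39.43 -35.31   3.88] turn [-1.000e-03  1.000e-03  1.187e+00]
```

```bash
python3 -m jog '[[-39.4,-39.4,3.9,0,0,1.187,60],[-39.4,-39.4,3.9,0,0,1.187,60],[-39.4,-39.4,3.9,0,0,1.187,60],[-39.4,-39.4,3.9,0,0,1.187,60],[-39.4,-39.4,3.9,0,0,1.187,60],[-39.4,-39.4,3.9,0,0,1.187,60],[-39.4,-39.4,3.9,0,0,1.187,60],[-39.4,-39.4,3.9,0,0,1.187,60]]' 60 ; python3 -c "
from h import *
go([.464,.194,.15],np.radians(1.2))"
```

```text
t: 0.82
tool_pos: [0.358, 0.2791, 0.2154]
tool_rot: [1.985, 2.434, -0.002]
contact_force: [0.8, 1.2, 0.1]
opening: 0.0653
t 0.82 at [0.358  0.2791 0.2154] F [0.8 1.2 0.1] open 0.0653 q6 0.3
shift [-10.46   8.67   6.55] turn [-0.001  0.001  0.182]
```

```bash
python3 -m jog '[[-10.46,8.67,6.5,0,0,0.182,60],[-10.46,8.67,6.5,0,0,0.182,60],[-10.46,8.67,6.5,0,0,0.182,60],[-10.46,8.67,6.5,0,0,0.182,60],[-10.46,8.67,6.5,0,0,0.182,60],[-10.46,8.67,6.5,0,0,0.182,60]]' ; python3 -c "
from h import *
go([.464,.194,.070],np.radians(1.2))
c=calibration('wrist');cv2.imwrite('pics/w1.png',get_image('wrist')[:,:,::-1])
for P in [(.464,.19,.095),(.464,.15,.095),(.4626,.2405,.095)]:print(proj(c,P))"
```

```text
t: 1.32
tool_pos: [0.4638, 0.1929, 0.1491]
tool_rot: [-2.201, -2.24, 0.006]
contact_force: [-0.7, -0.3, 0.5]
opening: 0.0653
t 1.32 at [0.4638 0.1929 0.1491] F [-0.7 -0.3  0.5] open 0.0653 q6 0.23
shift [0.12 0.05 7.91] turn [-0.003  0.002 -0.003]
[[254.64684329 222.90506846]]
[[253.64171261 271.0667594 ]]
[[253.98824716 152.7876483 ]]
```

View pics/w1.png

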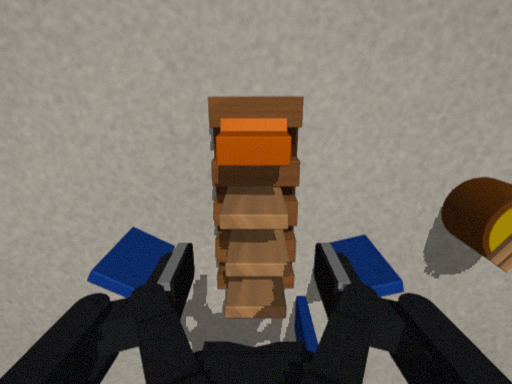

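The wrist view shows the rack lined up. Slip C's top is at (254,223), slip B's at (254,270) and the wedge head at (253,150), all within a few pixels of prediction. The fingers straddle slip C evenly.

```bash
python3 -m jog '[[0.1,0.05,4,0,0,0,60],[0.1,0.05,7.9,0,0,0,60],[0.1,0.05,7.9,0,0,0,60],[0.1,0.05,7.9,0,0,0,150],[0.1,0.05,7.9,0,0,0,150],[0.1,0.05,7.9,0,0,0,150],[0.1,0.05,7.9,0,0,0,150],[0.1,0.05,7.9,0,0,0,150]]' 60
```

```text
t: 2.03
tool_pos: [0.4654, 0.1951, 0.0733]
tool_rot: [2.198, 2.242, 0.002]
contact_force: [-0.1, 0.1, 0.1]
opening: 0.049
```

```bash
python3 -m jog '[[0,0,-2,0,0,0,150],[0,0,-4,0,0,0,150],[0,0,-6,0,0,0,150],[0,0,-9,0,0,0,150],[0,0,-12,0,0,0,150],[0,0,-12,0,0,0,150]]' ; python3 -c "
from h import *
y=-.12; ex=np.array([np.cos(y),np.sin(y),0]);ey=np.array([-np.sin(y),np.cos(y),0])
s=np.array([.4528,-.2679,0])
print('target slip1 axis +1.5mm',(s+ey*.0075))
go(s+ey*(.0075+.004)+[0,0,.19],y)"
```

```text
t: 2.53
tool_pos: [0.4691, 0.1962, 0.2019]
tool_rot: [2.193, 2.237, 0.02]
contact_force: [1.0, 0.4, 0.9]
opening: 0.0489
target slip1 axis +1.5mm [ 0.45369784 -0.26045394  0.        ]
t 2.53 at [0.4691 0.1962 0.2019] F [1.  0.4 0.9] open 0.0489 q6 0.23
shift [-45.23  -2.4    1.02] turn [ 0.015 -0.004  0.14 ]
```

```bash
python3 -m jog '[[-45.2,-2.4,1,0.015,-0.004,0.14,150],[-45.2,-2.4,1,0.015,-0.004,0.14,150],[-45.2,-2.4,1,0.015,-0.004,0.14,150],[-45.2,-2.4,1,0.015,-0.004,0.14,150],[-45.2,-2.4,1,0.015,-0.004,0.14,150],[-45.2,-2.4,1,0.015,-0.004,0.14,150],[-45.2,-2.4,1,0.015,-0.004,0.14,150],[-45.2,-2.4,1,0.015,-0.004,0.14,150]]';python3 -c "
from h import *
y=-.12;ey=np.array([-np.sin(y),np.cos(y),0])
go(np.array([.4528,-.2679,.15])+ey*.0125,y)"
```

```text
t: 3.2
tool_pos: [0.4568, -0.1402, 0.1919]
tool_rot: [2.35, 2.082, 0.002]
contact_force: [0.8, 0.1, 0.0]
opening: 0.0488
t 3.2 at [ 0.4568 -0.1402  0.1919] F [0.8 0.1 0. ] open 0.0488 q6 -0.33
shift [-11.48   1.13   4.2 ] turn [ 0.002  0.001 -0.001]
```

```bash
python3 -m jog '[[-11.5,1.1,3.2,0,0,0,150],[-11.5,1.1,3.2,0,0,0,150],[-11.5,1.1,4.2,0,0,0,150],[-11.5,1.1,4.2,0,0,0,150],[-11.5,1.1,4.2,0,0,0,150],[-11.5,1.1,4.2,0,0,0,150],[-11.5,1.1,4.2,0,0,0,150]]';python3 -c "
from h import *
y=-.12;ey=np.array([-np.sin(y),np.cos(y),0])
go(np.array([.4528,-.2679,.0713])+ey*.0125,y)
a=get_image('side')[:,:,::-1];b=get_image('wrist')[:,:,::-1]
a=cv2.resize(a[190:340,240:400],(480,450),interpolation=cv2.INTER_CUBIC)
cv2.imwrite('pics/p3.png',np.hstack([a,cv2.resize(b[:,190:],(320,384))[:,:] if 0 else np.vstack([cv2.resize(b,(320,240)),np.zeros((210,320,3),np.uint8)])]))"
```

```text
t: 3.78
tool_pos: [0.4545, -0.255, 0.151]
tool_rot: [2.347, 2.083, 0.003]
contact_force: [-0.1, 0.3, -0.5]
opening: 0.0491
t 3.78 at [ 0.4545 -0.255   0.151 ] F [-0.1  0.3 -0.5] open 0.0491 q6 -0.54
shift [-0.04 -0.04  7.97] turn [0.004 0.001 0.001]
```

View pics/p3.png

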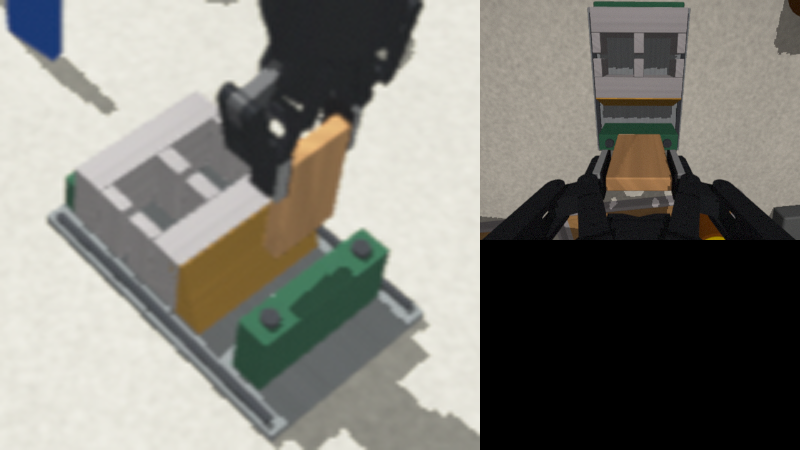

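The side view shows the slip above the gap, but apparently leaning with its foot towards the brass. I'll check that against the projected corners.

Run:
```python
from h import *
o=get_obs();T=Rn.from_rotvec(o["tool_rot"]);print(T.as_matrix().round(3))
y=-.12;ex=np.array([np.cos(y),np.sin(y),0]);ey=np.array([-np.sin(y),np.cos(y),0])
ctr=o["tool_pos"]-ey*.005
for n in("side","wrist"):
    c=calibration(n)
    for z in(.088,.173):
        P=[ctr*[1,1,0]+ex*a*.025+ey*b*.006+[0,0,z] for a in(-1,1) for b in(-1,1)]
        q=proj(c,P)
        q=(q-[240,190])*3 if n=="side" else q/1.6+[480,0]
        print(n,z,q.round().tolist())
```

```text
[[ 0.118  0.993  0.004]
 [ 0.993 -0.118 -0.002]
 [-0.001  0.004 -1.   ]]
side 0.088 [[276.0, 260.0], [261.0, 247.0], [333.0, 217.0], [319.0, 205.0]]
side 0.173 [[292.0, 168.0], [276.0, 155.0], [353.0, 124.0], [337.0, 112.0]]
wrist 0.088 [[618.0, 142.0], [618.0, 133.0], [659.0, 142.0], [660.0, 133.0]]
wrist 0.173 [[606.0, 191.0], [605.0, 177.0], [672.0, 191.0], [673.0, 177.0]]
```

The predicted corners match the picture to a few pixels, so the slip is upright and in place; the apparent lean was perspective.

```bash
python3 -m jog '[[0,0,2,0,0,0,150],[0,0,4,0,0,0,150],[0,0,5.5,0,0,0,150],[0,0,7,0,0,0,150],[0,0,7.4,0,0,0,150],[0,0,7.6,0,0,0,150],[0,0,7.6,0,0,0,150]]'
```

```text
t: 4.47
tool_pos: [0.4553, -0.2546, 0.0756]
tool_rot: [2.345, 2.084, 0.003]
contact_force: [-0.7, -0.6, 0.0]
opening: 0.0489
```

```bash
python3 -m jog '[[-0.1,0,0,0,0,0,150],[-0.2,0,0,0,0,0,150],[-0.2,0,0.3,0,0,0,150],[-0.2,0,0.4,0,0,0,150],[-0.2,0,0.5,0,0,0,150],[-0.2,0,0.5,0,0,0,150]]'
```

```text
t: 4.97
tool_pos: [0.4549, -0.2566, 0.0704]
tool_rot: [2.345, 2.084, 0.002]
contact_force: [-0.8, -0.1, -0.4]
opening: 0.049
```

```bash
python3 -m jog '[[-0.1,0,0.1,0,0,0,150],[-0.1,0,0.2,0,0,0,150],[-0.1,0,0.2,0,0,0,150]]'; python3 -m jog '[[-0.1,0,0,0,0,0,150],[-0.2,0,0,0,0,0,150],[-0.2,0,0,0,0,0,150]]'
```

```text
t: 5.22
tool_pos: [0.4551, -0.2573, 0.0697]
tool_rot: [2.346, 2.085, 0.003]
contact_force: [-2.1, 3.7, 8.4]
opening: 0.0492
t: 5.47
tool_pos: [0.455, -0.2576, 0.0698]
tool_rot: [-2.349, -2.085, -0.008]
contact_force: [0.0, 7.3, 5.0]
opening: 0.0488
```

Slip 1 is seated: floor contact is about 5–8 N and stop contact 7 N, where predicted. Releasing it and lifting.

```bash
python3 -m jog '[[0.1,0,0,0,0,0,60],[0.1,0,0,0,0,0,60],[0.1,0,0,0,0,0,60],[0.1,0,-2,0,0,0,60],[0.1,0,-5,0,0,0,60],[0.1,0,-9,0,0,0,60],[0.1,0,-9,0,0,0,60]]'; python3 -c "
from h import *
go([.464,.155,.15],np.radians(1.2))
a=get_image('side')[:,:,::-1]
cv2.imwrite('pics/p4.png',cv2.resize(a[190:340,240:400],(480,450),interpolation=cv2.INTER_CUBIC))"
```

```text
t: 6.05
tool_pos: [0.4586, -0.2602, 0.1686]
tool_rot: [2.339, 2.076, 0.012]
contact_force: [0.8, -0.0, 1.4]
opening: 0.0653
t 6.05 at [ 0.4586 -0.2602  0.1686] F [ 0.8 -0.   1.4] open 0.0653 q6 -0.54
shift [41.3  -4.42  1.64] turn [ 0.015  0.005 -0.14 ]
```

View pics/p4.png

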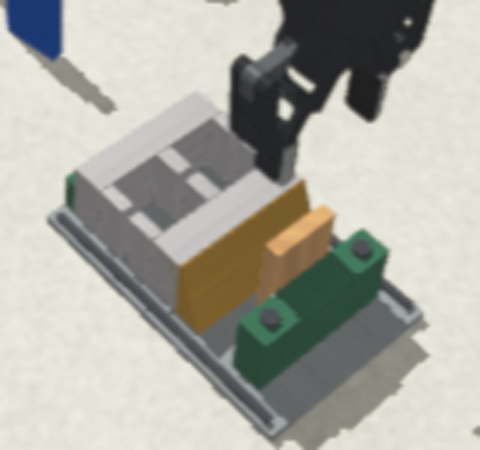

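Slip 1 stands upright and flush against the stop, top at (300,235). Slip B is next.

```bash
python3 -m jog '[[41.3,-4.4,1,0.015,0.005,-0.14,60],[41.3,-4.4,1,0.015,0.005,-0.14,60],[41.3,-4.4,1,0.015,0.005,-0.14,60],[41.3,-4.4,1,0.015,0.005,-0.14,60],[41.3,-4.4,1,0.015,0.005,-0.14,60],[41.3,-4.4,1,0.015,0.005,-0.14,60],[41.3,-4.4,1,0.015,0.005,-0.14,60],[41.3,-4.4,1,0.015,0.005,-0.14,60]]';python3 -c "
from h import *
go([.464,.155,.15],np.radians(1.2))"
```

```text
t: 6.77
tool_pos: [0.4608, 0.078, 0.1545]
tool_rot: [-2.196, -2.242, 0.001]
contact_force: [0.6, -0.2, 0.3]
opening: 0.0656
t 6.77 at [0.4608 0.078  0.1545] F [ 0.6 -0.2  0.3] open 0.0656 q6 -0.01
shift [7.69 0.48 0.47] turn [-0.003 -0.002 -0.   ]
```

```bash
python3 -m jog '[[7.7,0.5,0.5,0,0,0,60],[7.7,0.5,0.5,0,0,0,60],[7.7,0.5,0.5,0,0,0,60],[7.7,0.5,0.5,0,0,0,60],[7.7,0.5,0.5,0,0,0,60],[7.7,0.5,0.5,0,0,0,60]]';python3 -c "
from h import *
go([.4645,.155,.0725],np.radians(1.2))"
```

```text
t: 7.27
tool_pos: [0.4642, 0.1539, 0.1492]
tool_rot: [-2.198, -2.24, 0.002]
contact_force: [-0.4, 0.0, -0.3]
opening: 0.0654
t 7.27 at [0.4642 0.1539 0.1492] F [-0.4  0.  -0.3] open 0.0654 q6 0.15
shift [0.1  0.06 7.67] turn [-0.003 -0.002 -0.002]
```

```bash
python3 -m jog '[[0.1,0.05,4,0,0,0,60],[0.1,0.05,7.7,0,0,0,60],[0.1,0.05,7.7,0,0,0,60],[0.1,0.05,7.7,0,0,0,60],[0.1,0.05,7.7,0,0,0,150],[0.1,0.05,7.7,0,0,0,150],[0.1,0.05,7.7,0,0,0,150],[0.1,0.05,7.7,0,0,0,150]]' 60; python3 -m jog '[[0,0,0,0,0,0,150],[0,0,-2,0,0,0,150],[0,0,-4,0,0,0,150],[0,0,-6,0,0,0,150],[0,0,-9,0,0,0,150],[0,0,-12,0,0,0,150],[0,0,-12,0,0,0,150],[0,0,-12,0,0,0,150]]';python3 -c "
from h import *
y=-.12;ey=np.array([-np.sin(y),np.cos(y),0])
go(np.array([.455,-.2576,.16])+ey*.0145,y)"
```

```text
t: 7.93
tool_pos: [0.4663, 0.1552, 0.0748]
tool_rot: [-2.2, -2.242, -0.004]
contact_force: [0.5, -0.6, 4.6]
opening: 0.0488
t: 8.6
tool_pos: [0.4676, 0.1553, 0.1977]
tool_rot: [2.198, 2.241, 0.011]
contact_force: [-0.1, -0.3, -1.2]
opening: 0.0491
t 8.6 at [0.4676 0.1553 0.1977] F [-0.1 -0.3 -1.2] open 0.0491 q6 0.15
shift [-39.84  -1.87   3.64] turn [ 0.007 -0.003  0.139]
```

```bash
python3 -m jog '[[-39.8,-1.9,0,0.007,-0.003,0.139,150],[-39.8,-1.9,0,0.007,-0.003,0.139,150],[-39.8,-1.9,0,0.007,-0.003,0.139,150],[-39.8,-1.9,0,0.007,-0.003,0.139,150],[-39.8,-1.9,0,0.007,-0.003,0.139,150],[-39.8,-1.9,0,0.007,-0.003,0.139,150],[-39.8,-1.9,0,0.007,-0.003,0.139,150],[-39.8,-1.9,0,0.007,-0.003,0.139,150]]';python3 -c "
from h import *
y=-.12;ey=np.array([-np.sin(y),np.cos(y),0])
go(np.array([.455,-.2576,.17])+ey*.0145,y)"
```

```text
t: 9.27
tool_pos: [0.4565, -0.1797, 0.1945]
tool_rot: [-2.349, -2.082, 0.001]
contact_force: [0.3, 0.9, -0.8]
opening: 0.0488
t 9.27 at [ 0.4565 -0.1797  0.1945] F [ 0.3  0.9 -0.8] open 0.0488 q6 -0.41
shift [-6.3   0.79  2.43] turn [-0.003 -0.001 -0.   ]
```

```bash
python3 -m jog '[[-6.3,0.8,1,0,0,0,150],[-6.3,0.8,2,0,0,0,150],[-6.3,0.8,2.4,0,0,0,150],[-6.3,0.8,2.4,0,0,0,150],[-6.3,0.8,2.4,0,0,0,150],[-6.3,0.8,2.4,0,0,0,150]]';python3 -c "
from h import *
y=-.12;ey=np.array([-np.sin(y),np.cos(y),0])
go(np.array([.455,-.2576,.08])+ey*.0145,y)"
```

```text
t: 9.77
tool_pos: [0.4568, -0.2421, 0.1701]
tool_rot: [-2.347, -2.083, 0.001]
contact_force: [-0.1, -0.0, -0.4]
opening: 0.0491
t 9.77 at [ 0.4568 -0.2421  0.1701] F [-0.1 -0.  -0.4] open 0.0491 q6 -0.51
shift [-0.13  0.03  9.01] turn [-0.003 -0.002  0.001]
```

```bash
python3 -m jog '[[-0.1,0,2,0,0,0,150],[-0.1,0,4,0,0,0,150],[-0.1,0,5.5,0,0,0,150],[-0.1,0,7,0,0,0,150],[-0.1,0,8,0,0,0,150],[-0.1,0,8.9,0,0,0,150],[-0.1,0,9.2,0,0,0,150],[-0.1,0,9.2,0,0,0,150]]'
```

```text
t: 10.43
tool_pos: [0.4563, -0.2423, 0.0777]
tool_rot: [-2.345, -2.084, 0.001]
contact_force: [0.1, 0.5, -0.6]
opening: 0.0491
```

```bash
python3 -m jog '[[-0.1,0,0.3,0,0,0,150],[-0.1,0,0.5,0,0,0,150],[-0.1,0,0.6,0,0,0,150],[-0.1,0,0.7,0,0,0,150],[-0.1,0,0.7,0,0,0,150]]';python3 -m jog '[[-0.1,0,0.1,0,0,0,150],[-0.2,0,0.1,0,0,0,150],[-0.3,0,0.1,0,0,0,150],[-0.3,0,0.1,0,0,0,150]]'
```

```text
t: 10.85
tool_pos: [0.4568, -0.2439, 0.0727]
tool_rot: [-2.346, -2.084, 0.001]
contact_force: [-3.1, 2.2, 7.9]
opening: 0.0484
t: 11.18
tool_pos: [0.4573, -0.2462, 0.0728]
tool_rot: [-2.346, -2.083, -0.003]
contact_force: [-0.0, 6.0, 6.2]
opening: 0.0489
```

Slip 2 is seated too: 6 N down, 6 N against slip 1, 11.6 mm further over. Releasing it and going for the wedge.

```bash
python3 -m jog '[[0.1,0,0,0,0,0,60],[0.1,0,0,0,0,0,60],[0.1,0,0,0,0,0,60],[0.1,0,-2,0,0,0,60],[0.1,0,-5,0,0,0,60],[0.1,0,-9,0,0,0,60],[0.1,0,-9,0,0,0,60]]'; python3 -c "
from h import *
go([.463,.2405,.16],np.radians(1.2))
a=get_image('side')[:,:,::-1]
cv2.imwrite('pics/p5.png',cv2.resize(a[190:340,240:400],(480,450),interpolation=cv2.INTER_CUBIC))"
```

```text
t: 11.77
tool_pos: [0.4611, -0.2485, 0.1712]
tool_rot: [2.342, 2.079, 0.007]
contact_force: [0.8, -1.4, 1.4]
opening: 0.0648
t 11.77 at [ 0.4611 -0.2485  0.1712] F [ 0.8 -1.4  1.4] open 0.0648 q6 -0.52
shift [48.58 -5.62  0.92] turn [ 0.01   0.004 -0.14 ]
```

View pics/p5.png

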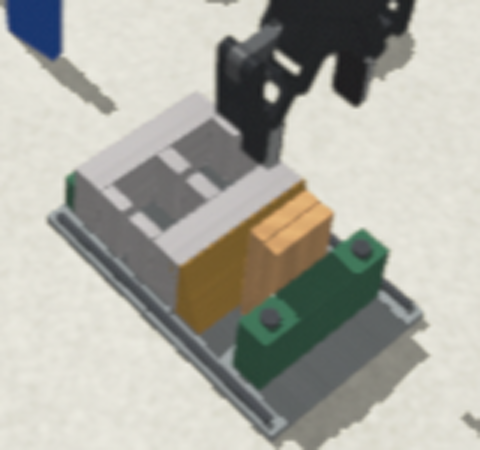

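Both slips stand side by side, upright and flush, tops at about (295,225). Now the wedge.

```bash
python3 -m jog '[[48.6,-5.6,0.9,0.01,0.004,-0.14,60],[48.6,-5.6,0.9,0.01,0.004,-0.14,60],[48.6,-5.6,0.9,0.01,0.004,-0.14,60],[48.6,-5.6,0.9,0.01,0.004,-0.14,60],[48.6,-5.6,0.9,0.01,0.004,-0.14,60],[48.6,-5.6,0.9,0.01,0.004,-0.14,60],[48.6,-5.6,0.9,0.01,0.004,-0.14,60],[48.6,-5.6,0.9,0.01,0.004,-0.14,60]]';python3 -c "
from h import *
go([.463,.2405,.16],np.radians(1.2))"
```

```text
t: 12.48
tool_pos: [0.4598, 0.0895, 0.1585]
tool_rot: [-2.195, -2.241, 0.002]
contact_force: [1.0, -0.3, 0.1]
opening: 0.0654
t 12.48 at [0.4598 0.0895 0.1585] F [ 1.  -0.3  0.1] open 0.0654 q6 0.01
shift [15.09  0.64 -0.12] turn [-0.004 -0.002 -0.   ]
```

```bash
python3 -m jog '[[15.1,0.6,0,0,0,0,60],[15.1,0.6,0,0,0,0,60],[15.1,0.6,0,0,0,0,60],[15.1,0.6,0,0,0,0,60],[15.1,0.6,0,0,0,0,60],[15.1,0.6,0,0,0,0,60],[15.1,0.6,0,0,0,0,60],[15.1,0.6,0,0,0,0,60]]';python3 -c "
from h import *
go([.4635,.2405,.074],np.radians(1.2))
c=calibration('wrist');a=get_image('wrist').astype(int)
m=((a[:,:,0]>120)&(a[:,:,0]>2.2*a[:,:,1])&(a[:,:,2]<.5*a[:,:,1])).astype(np.uint8)
for k in cv2.findContours(m,0,2)[0]:
    if cv2.contourArea(k)>100:print(cv2.boundingRect(k),cv2.contourArea(k))
y=np.radians(1.2);ex=np.array([np.cos(y),np.sin(y),0]);ey=np.array([-np.sin(y),np.cos(y),0])
print(proj(c,[np.array([.4630,.2405,.095])+ex*i*.025+ey*j*.01 for i in(-1,1) for j in(-1,1)]).round())"
```

```text
t: 13.15
tool_pos: [0.4624, 0.2394, 0.1581]
tool_rot: [-2.197, -2.24, 0.004]
contact_force: [0.3, 0.9, -0.5]
opening: 0.0654
t 13.15 at [0.4624 0.2394 0.1581] F [ 0.3  0.9 -0.5] open 0.0654 q6 0.31
shift [0.09 0.15 8.41] turn [-0.005 -0.001 -0.002]
(221, 187, 67, 37) 2138.0
[[222. 226.]
 [221. 201.]
 [289. 226.]
 [290. 201.]]
```

```bash
python3 -m jog '[[0.15,0.1,4,0,0,0,60],[0.15,0.1,8.4,0,0,0,60],[0.15,0.1,8.4,0,0,0,60],[0.15,0.1,8.4,0,0,0,60],[0.15,0.1,8.4,0,0,0,160],[0.15,0.1,8.4,0,0,0,160],[0.15,0.1,8.4,0,0,0,160],[0.15,0.1,8.4,0,0,0,160]]' 110; python3 -m jog '[[0,0,0,0,0,0,160],[0,0,-2,0,0,0,160],[0,0,-4,0,0,0,160],[0,0,-6,0,0,0,160],[0,0,-9,0,0,0,160],[0,0,-12,0,0,0,160],[0,0,-12,0,0,0,160],[0,0,-12,0,0,0,160]]';python3 -c "
from h import *
y=-.12;ey=np.array([-np.sin(y),np.cos(y),0])
go(np.array([.455,-.2576,.20])+ey*.026,y)"
```

```text
t: 13.87
tool_pos: [0.465, 0.2415, 0.077]
tool_rot: [-2.199, -2.241, -0.004]
contact_force: [-0.6, 0.9, 3.6]
opening: 0.0481
t: 14.53
tool_pos: [0.4664, 0.2417, 0.2]
tool_rot: [2.2, 2.242, 0.012]
contact_force: [0.1, 0.6, -2.7]
opening: 0.0478
t 14.53 at [0.4664 0.2417 0.2   ] F [ 0.1  0.6 -2.7] open 0.0478 q6 0.32
shift [-47.33  -1.73  -0.24] turn [ 0.005 -0.005  0.139]
```

```bash
python3 -m jog '[[-47.3,-1.7,0,0.005,-0.005,0.139,160],[-47.3,-1.7,0,0.005,-0.005,0.139,160],[-47.3,-1.7,0,0.005,-0.005,0.139,160],[-47.3,-1.7,0,0.005,-0.005,0.139,160],[-47.3,-1.7,0,0.005,-0.005,0.139,160],[-47.3,-1.7,0,0.005,-0.005,0.139,160],[-47.3,-1.7,0,0.005,-0.005,0.139,160],[-47.3,-1.7,0,0.005,-0.005,0.139,160]]';python3 -c "
from h import *
y=-.12;ey=np.array([-np.sin(y),np.cos(y),0])
go(np.array([.4573,-.2462,.18])+ey*.021,y)"
```

```text
t: 15.2
tool_pos: [0.4588, -0.0936, 0.1954]
tool_rot: [-2.348, -2.083, 0.001]
contact_force: [1.7, 0.4, -0.3]
opening: 0.0486
t 15.2 at [ 0.4588 -0.0936  0.1954] F [ 1.7  0.4 -0.3] open 0.0486 q6 -0.24
shift [-13.07   1.68   1.53] turn [-0.003 -0.001  0.   ]
```

```bash
python3 -m jog '[[-13.1,1.6,0,0,0,0,160],[-13.1,1.6,0,0,0,0,160],[-13.1,1.6,0,0,0,0,160],[-13.1,1.6,1.5,0,0,0,160],[-13.1,1.6,1.5,0,0,0,160],[-13.1,1.6,1.5,0,0,0,160],[-13.1,1.6,1.5,0,0,0,160],[-13.1,1.6,1.5,0,0,0,160]]';python3 -c "
from h import *
y=-.12;ey=np.array([-np.sin(y),np.cos(y),0])
go(np.array([.4573,-.2462,.11])+ey*.021,y)
a=get_image('side')[:,:,::-1];b=get_image('scene')[:,:,::-1]
a=cv2.resize(a[190:340,240:373],(399,450),interpolation=cv2.INTER_CUBIC);b=cv2.resize(b[130:280,50:183],(399,450),interpolation=cv2.INTER_CUBIC)
cv2.imwrite('pics/p6.png',np.hstack([a,b]))"
```

```text
t: 15.87
tool_pos: [0.4591, -0.2245, 0.1801]
tool_rot: [-2.347, -2.084, 0.001]
contact_force: [-0.3, 0.3, -1.3]
opening: 0.0482
t 15.87 at [ 0.4591 -0.2245  0.1801] F [-0.3  0.3 -1.3] open 0.0482 q6 -0.48
shift [-0.09  0.1   7.01] turn [-0.003 -0.001  0.002]
```

View pics/p6.png

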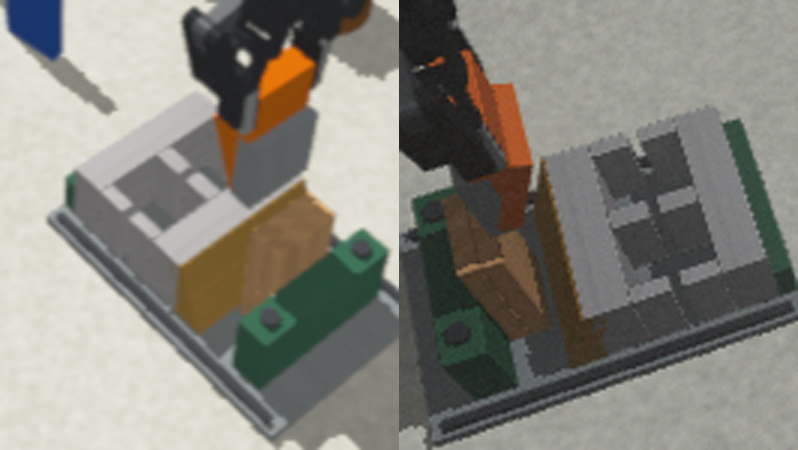

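Steel face towards the slips, slope towards the brass, wedge above the gap. Lowering.

```bash
python3 -m jog '[[-0.1,0.1,2,0,0,0,160],[-0.1,0.1,3.5,0,0,0,160],[-0.1,0.1,5,0,0,0,160],[-0.1,0.1,6,0,0,0,160],[-0.1,0.1,7,0,0,0,160],[-0.1,0.1,7,0,0,0,160]]';python3 -m jog '[[-0.1,0,0.2,0,0,0,160],[-0.1,0,0.4,0,0,0,160],[-0.2,0,0.6,0,0,0,160],[-0.2,0,0.8,0,0,0,160],[-0.2,0,0.8,0,0,0,160]]'
```

```text
t: 16.47
tool_pos: [0.4592, -0.2247, 0.1087]
tool_rot: [-2.344, -2.084, 0.003]
contact_force: [-1.1, 0.4, -0.9]
opening: 0.048
t: 16.88
tool_pos: [0.4597, -0.2272, 0.1016]
tool_rot: [-2.346, -2.085, 0.001]
contact_force: [-0.9, -0.5, 1.1]
opening: 0.0478
```

```bash
python3 -m jog '[[0,0,0.1,0,0,0,160],[0,0,0.3,0,0,0,160],[0,0,0.4,0,0,0,160],[0,0,0.4,0,0,0,160]]';python3 -m jog '[[0,0,0.1,0,0,0,160],[0,0,0.3,0,0,0,160],[0,0,0.4,0,0,0,160],[0,0,0.4,0,0,0,160]]'
```

```text
t: 17.22
tool_pos: [0.4604, -0.2274, 0.0981]
tool_rot: [-2.348, -2.086, -0.0]
contact_force: [0.9, 0.3, 2.8]
opening: 0.048
t: 17.55
tool_pos: [0.4607, -0.2275, 0.0941]
tool_rot: [-2.348, -2.086, -0.001]
contact_force: [1.3, 0.4, 3.7]
opening: 0.0483
```

```bash
python3 -m jog '[[0,0,0.1,0,0,0,160],[0,0,0.3,0,0,0,160],[0,0,0.4,0,0,0,160],[0,0,0.4,0,0,0,160]]';python3 -m jog '[[0,0,0.1,0,0,0,160],[0,0,0.2,0,0,0,160],[0,0,0.3,0,0,0,160],[0,0,0.3,0,0,0,160]]'
```

```text
t: 17.88
tool_pos: [0.4609, -0.2275, 0.09]
tool_rot: [2.348, 2.086, 0.002]
contact_force: [0.9, 0.4, 3.8]
opening: 0.048
t: 18.22
tool_pos: [0.4611, -0.2277, 0.0876]
tool_rot: [2.349, 2.086, 0.002]
contact_force: [-0.3, 1.2, 7.9]
opening: 0.0476
```

```bash
python3 -m jog '[[0,0,0.1,0,0,0,160],[0,0,0.2,0,0,0,160],[0,0,0.3,0,0,0,160],[0,0,0.3,0,0,0,160]]';python3 -m jog '[[0,0,0.1,0,0,0,160],[0,0,0.2,0,0,0,160],[0,0,0.3,0,0,0,160],[0,0,0.3,0,0,0,160]]'; python3 -c "
from h import *
b=get_image('scene')[:,:,::-1]
cv2.imwrite('pics/p7.png',cv2.resize(b[130:280,40:200],(640,600),interpolation=cv2.INTER_CUBIC))"
```

```text
t: 18.55
tool_pos: [0.4614, -0.2278, 0.0874]
tool_rot: [-2.349, -2.085, -0.001]
contact_force: [-6.6, 5.6, 19.5]
opening: 0.0478
t: 18.88
tool_pos: [0.4614, -0.2278, 0.0873]
tool_rot: [-2.348, -2.083, -0.001]
contact_force: [-8.6, 6.6, 22.0]
opening: 0.0477
```

View pics/p7.png

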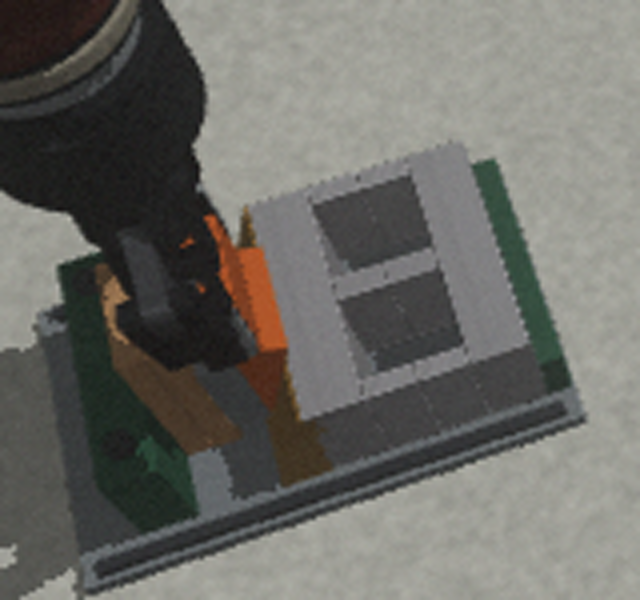

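The brass edge has moved about 4 px (6 mm) in +y since the first picture, and the pocket seam is closed. Force climbed from 8 to 22 N with no further travel, at a TCP height that puts the wedge foot about 12 mm above the plate, as predicted. Firming the hold slightly.

```bash
python3 -m jog '[[0,-0.05,0.3,0,0,0,160],[0,-0.05,0.4,0,0,0,160],[0,-0.05,0.4,0,0,0,160],[0,-0.05,0.4,0,0,0,160],[0,-0.05,0.4,0,0,0,160],[0,-0.05,0.4,0,0,0,160]]'
python3 - <<'E'
from h import *
import cv2
a=cv2.imread("pics/scene0.png");c=calibration("scene")
b=get_image("scene")[:,:,::-1].copy();s=get_image("side")[:,:,::-1]
# edge displacement by template match on the sliding half's brass/silver top corner (front) and fixed-half corner
for n,(x,y) in {"sliding front corner":(110,236),"fixed corner":(172,216)}.items():
    t=a[y-9:y+10,x-9:x+10];r=cv2.matchTemplate(b[y-19:y+20,x-19:x+20],t,cv2.TM_CCOEFF_NORMED);_,v,_,p=cv2.minMaxLoc(r)
    q=(x+p[0]-10,y+p[1]-10);print(n,round(v,2),(onz(c,q,.058)-onz(c,(x,y),.058)).round(4))
o=get_obs();print(o["t"],o["tool_pos"],o["contact_force"])
cv2.imwrite('pics/p8.png',np.hstack([cv2.resize(b[130:280,50:183],(399,450)),cv2.resize(s[190:340,240:373],(399,450))]))
E
```

```text
t: 19.43
tool_pos: [0.4615, -0.2278, 0.0872]
tool_rot: [-2.348, -2.082, -0.001]
contact_force: [-8.1, 7.3, 26.1]
opening: 0.048
sliding front corner 0.97 [0.0014 0.0062 0.    ]
fixed corner 1.0 [0. 0. 0.]
19.5333 [ 0.46146927 -0.2278093   0.08723031] [-9.09444831  7.8367755  26.09678404]
```

View pics/p8.png

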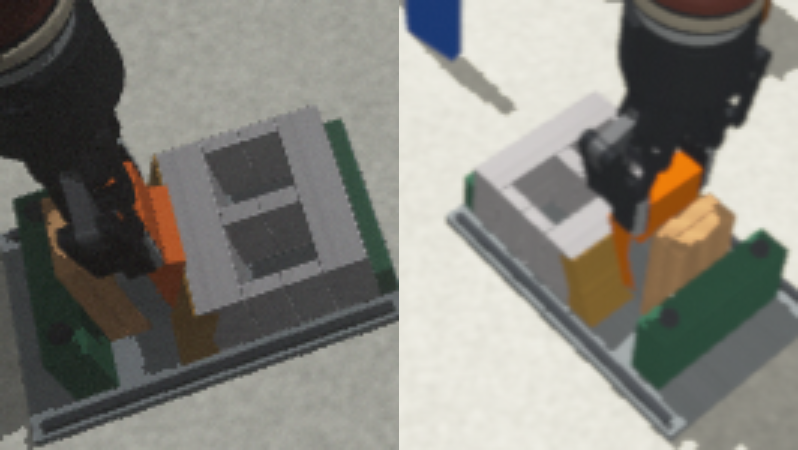

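The sliding half has moved 6.2 mm and the fixed half 0. The slips are upright, and the wedge is clear of the plate and held at 26 N. Handing in.

```bash
python3 -c "
from station import *
print(finish_job()); o=get_obs(); print(o['t'],o['tool_pos'],o['contact_force'])"
```

```text
the job is handed in; nothing more can be done
None
the job is handed in; nothing more can be done
```

The mould is shut: I stood two slips against the green stop, then drove the wedge down beside them and handed in at 19.5 s with the gripper still pushing.

- **Gap:** I measured a bottom gap of about 35 mm with the mould shut, so it took two slips. An early reading from a plate corner gave about 31 mm instead, which also means two slips.
- **Shut:** in the scene camera the sliding half moved 6.2 mm against 6 mm of travel, and the fixed half did not move. The seam looks closed.
- **Tight:** the downward force climbed from 8 N to 22 N with almost no further travel, and I was holding at 26 N at hand-in.
- **Wedge height:** its foot is about 12 mm above the plate, worked out from the tool height, and this matches the prediction.
- **Side load:** the gripper also carried about 9 N in x and 8 N in y during the hold. A small attempt to ease the x part did not help.
- **Bystanders:** I never went near the jars, the tin or the blue look-alikes, but I did not check them again at the end. The third slip stayed in the rack as a spare.

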